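# Fit the transformer plate in the amplifier drawer and shut the drawer

### The arm

A 6-joint arm with a two-finger parallel gripper is mounted at the origin on the work surface. World frame = base frame: x ahead of the robot, y to its left, z up, the work surface at z = 0. Lengths are in m, angles in rad, forces in N, time in s.
With the tool pointing down it reaches from about 0.3 to 0.775 m from the base axis. Payload 14.6 kg.
Tool frame: the origin (TCP) lies between the finger pads; the fingertips stand 22 mm ahead of it and the grasp point (between the pads) lies 3 mm ahead of it (ctrl.tip_reach is the distance from the TCP to the fingertips, in m); z points along the fingers, y is the direction in which the jaws open and shut (so a half turn about z gives the same grasp; the last joint's range is limited). The gripper opens to 94 mm and grips with 3 to 60 N. Pads are 16 mm wide; open, the fingers measure 119 mm over their backs; the gripper's body (75 mm by 177 mm) begins 78 mm behind the grasp point.
Start: joints at [-1.278, 0.3, 1.521, -0, 1.321, -0.067], TCP at [0.194, -0.515, 0.227] pointing down, gripper open.
Joint ranges: [-3.03, 3.03], [-0.79, 2.21], [0.23, 2.52], [-1.04, 4.18], [0, 3.07], [-2.55, 2.55]. Speed limits (rad/s): [2.22, 2.22, 2.57, 3.14, 3.14, 3.14].

### API

Orientations are given as [roll, pitch, yaw] about the fixed x, y, z axes, in that order (R = Rz(yaw) Ry(pitch) Rx(roll)).
In Python, from station import ctrl gives the robot as it stands. The module is installed in compiled form; this text tells all that it offers.
- The arm moves only by the shell command python3 -m creep 'ROWS' [OPENING] [FORCE]. ROWS is a JSON object of lists of equal length, an entry for each row: "xyz": the shift along the tool's x, y, z in mm, a list of three; "spin": the turn about the tool's z in rad. In form: {"xyz": [[tx, ty, tz], ...], "spin": [spin, ...]}. A call has 1 to 5 rows; each row shifts and turns the commanded pose from where the row before left it, along the tool's axes as they then stand; what a row does not reach is not made up. A row lasts 1/8 s, in which the tool goes at most 62.5 mm and 10.7 degrees, less where a joint would pass 70% of its speed; a pose out of reach is approached as far as the arm can. A call with a gripper value outside its range is refused whole. OPENING is the finger opening in mm, from 0 to 94, set as the call begins (- or left out, the last holds). The fingers move at their own pace and stop on an object; FORCE is the grip in N (left out, the last holds). Time passes only in rows, so rows that do not move let the fingers close. It gives the time, the measured TCP pose, the force and the opening at its end, in the units of the state.
- ctrl.get_obs(): the state, without advancing time (a new reading comes with each control period).
- ctrl.camera(name): name is "scene" or "side" or "wrist"; returns the picture (420x560x3 uint8, red, green, blue); there is no depth.
- ctrl.camera_model(name): a dict with "fx", "fy", "cx", "cy" (pixels), "k1" (the pictures are not rectified: a ray, as slopes to the right and down, at radius r is drawn at 1 + k1 r^2 times it, then the intrinsics apply), "R" (3x3) and "t" (3): a world point X has camera coordinates R X + t. Camera axes: x right, y down, z forward; pixel columns grow to the right and rows downward; lengths in m; the calibration is good to about 2 mm. A picture is of the moment at which its call begins: read the wrist's pose just before it. camera_model takes no time and is no camera call; for the wrist camera it gives the pose at the moment of the call.
- ctrl.hand_in(): hands the job in, once; it reports no verdict.
The state is a dict: "time_s": time; "qpos": joint angles; "joint_vel": joint speeds; "tau": joint torques, N m; "ee_pos": TCP position; "eef_rot": TCP orientation; "force": force on the tool from outside, world axes, zero at the start; "moment": the same for the moment, N m; "grip_width": finger opening in m.
Only numpy, scipy, OpenCV 4.12 (cv2) and the standard library are available. Lean on these libraries where they do the work, as an engineer would, in place of code of your own. Each camera call takes 0.05 s, during which the arm holds its last target.

### The job

Take the aluminium plate that carries the square transformer block and set it on the two upright pins in the amplifier's open drawer, so that both pins come up through its two end holes and it lies flat. Then push the drawer fully home until it snaps into its detent, leaving the plate released and the other loose parts on the table undisturbed.

Things in the scene. Friction and masses are not known exactly. Their poses are not given: they have to be found in the camera images.
- block_plate: The plate to fit, loose, on either side of the amplifier: aluminium, 80 (x) x 130 (y) x 4 mm, with a dark steel transformer block, 34 x 34 mm and square to the plate, at its centre, top 46 mm above the underside. An 11 mm through hole 50 mm from the centre along y and -y; fits either way round. Four low brass terminals are look only. About 0.4 kg. Origin: centre of the underside, z up.
- round_plate: Not to be used: a plate of the same size, carrying a round brown capacitor can (34 mm diameter, 42 mm tall) and with its two holes only 32 mm from the centre. It starts on the other side from the plate to fit. Origin: centre of the underside.
- housing: The amplifier: a fixed aluminium box 240 (x) x 200 (y) x 92 mm high, standing on the table, its open front facing its own -x (roughly the robot), in which the drawer runs. Origin: centre of the underside; the drawer opens along its -x and is pushed home along its +x.
- tray (a joint): How far the drawer stands open, m: 0 home, starts 0.125 to 0.155, end stop 0.16. Slides along the housing's x with 1 N friction and 8 N per m/s drag. A spring detent resists with up to about 8 N from 12 to 4 mm open; past that it snaps the drawer in to a hard stop at 0 and holds it with about 3 N.
- tray_front (a point): On the drawer: centre of the outer face of its upright front plate, 55 mm above the table; axes as the housing's, x points home. The plate is 200 mm wide, 8 mm thick, 10 to 88 mm above the table, its middle flat and free; a brass knob (30 mm diameter, 16 mm out) is fixed 66 mm to each side. When home its inner face meets the housing's front.
- tray_seat (a point): On the drawer: midway between the pins at seat height, 24 mm above the table, 62 mm in from the front plate's outer face; the seated plate's underside centre lies here. Axes as the housing's; pins 50 mm away along y and -y, each on a black rail 70 (x) x 14 mm, the seat. The tray is 158 mm wide inside, its side walls 10 mm above seat level.
- pin_left (a point): Tip of the pin on the +y side of the drawer. Pins are upright steel, 8 mm diameter, fixed, rising 14 mm above the seat; the upper 6 mm is a cone that narrows to 3 mm.
- pin_right (a point): Tip of the pin on the -y side of the drawer, as pin_left.
- valve: Bystander: standing glass valve with a black base, 38 mm diameter, 84 mm tall. Origin: centre of its foot.
- loose_knob: Bystander: brass knob lying flat, 34 mm diameter, 20 mm high, on the table beside the drawer. Origin: centre of its underside.
- driver: Bystander: black screwdriver lying to the right of the amplifier, 170 mm long. Origin: its underside, x along it to the tip.
- spacer: Bystander: standing aluminium spacer, 22 mm diameter, 70 mm tall. Origin: centre of its foot.
Not all that is in view belongs to the job. Leave any turquoise look-alike of the block_plate alone.

How it is judged:
By the outcome, as a careful person would: the job done as asked, in the order asked, and still so for the second after the job is handed in, with the robot touching nothing.
It also fails if it takes over 64 s, if anything falls off the work surface, if the arm or the gripper's body presses on something with over 40 N, if the wrist force passes 120 N, or if a joint passes its speed limit or range.

## Working session

There is one attempt and no reset: what is moved stays moved. The work goes in short steps, Python scripts to look and compute and a shell command to move; the robot and the scene stay as the last step left them, time stands still between calls to the robot, and variables do not carry over. Pictures are saved under pics/ and viewed, and the job is handed in when it is done.

```bash
mkdir -p pics; cat > h.py <<'E'
from station import ctrl
import numpy as np, cv2
def save(n,f):
    im=ctrl.camera(n); cv2.imwrite('pics/'+f+'.png',im[:,:,::-1]); return im
E
python3 - <<'E'
from h import *
o=ctrl.get_obs(); print(o)
for n in ['scene','side','wrist']:
    m=ctrl.camera_model(n); print(n,m); 
    np.save(n+'0.npy',save(n,n+'0'))
print(ctrl.tip_reach)
E
```

```text
{'time_s': 0.0, 'qpos': array([-1.27759552e+00,  3.00467535e-01,  1.52158355e+00, -3.10957458e-05,
        1.32067174e+00, -6.65778021e-02]), 'joint_vel': array([-1.78944972e-03, -3.11846055e-05, -8.02589511e-04, -2.34521741e-04,
        1.81531905e-04, -1.03323202e-03]), 'tau': array([-1.22246729e-03, -5.31799150e+01, -3.52727330e+01,  7.07541802e-02,
        2.44479912e-02, -3.73739942e-05]), 'ee_pos': array([ 0.19357126, -0.51456272,  0.22688722]), 'eef_rot': array([-3.14046299e+00, -4.51355548e-05,  3.59786296e-01]), 'force': array([0.6284082 , 0.43202456, 0.00782154]), 'moment': array([-0.01409133,  0.04992875, -0.00415074]), 'grip_width': 0.09394931885059046}
scene {'fx': 435.5780488263569, 'fy': 435.5780488263569, 'cx': 278.1309862781259, 'cy': 213.3782361358987, 'k1': -0.03266877085898121, 'R': array([[-0.1502846 ,  0.98864073,  0.00201166],
       [ 0.55698926,  0.08634944, -0.82601861],
       [-0.81680935, -0.1230174 , -0.56363926]]), 't': array([-0.00239605, -0.23970402,  1.55279205])}
side {'fx': 401.4310069293119, 'fy': 401.4310069293119, 'cx': 279.06979256019616, 'cy': 214.64600515839078, 'k1': -0.09982269879691892, 'R': array([[-0.83531177, -0.54969452,  0.00949634],
       [-0.33681517,  0.49801717, -0.7990835 ],
       [ 0.43452248, -0.67068236, -0.60114506]]), 't': array([0.47170435, 0.19740414, 1.02590238])}
wrist {'fx': 296.0736853989677, 'fy': 296.0736853989677, 'cx': 283.5518591347554, 'cy': 209.34584866998043, 'k1': -0.050699792222223115, 'R': array([[ 3.52315263e-01, -9.35880982e-01, -8.62048981e-04],
       [-9.07468429e-01, -3.41844224e-01,  2.44220345e-01],
       [-2.28855863e-01, -8.52602728e-02, -9.69719382e-01]]), 't': array([-0.54912913, -0.02445824,  0.38997545])}
0.022
```

View pics/scene0.png

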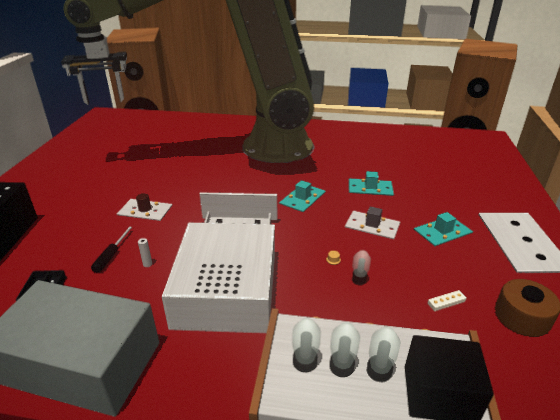

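View pics/side0.png

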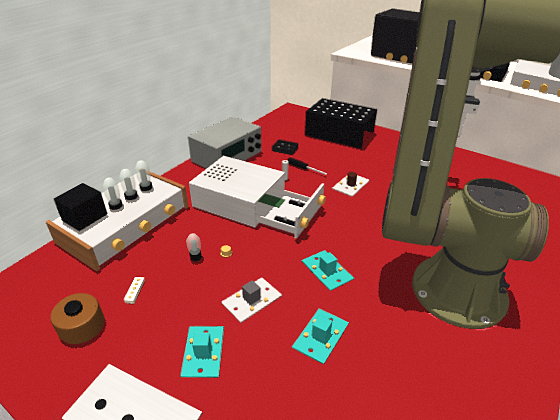

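View pics/wrist0.png

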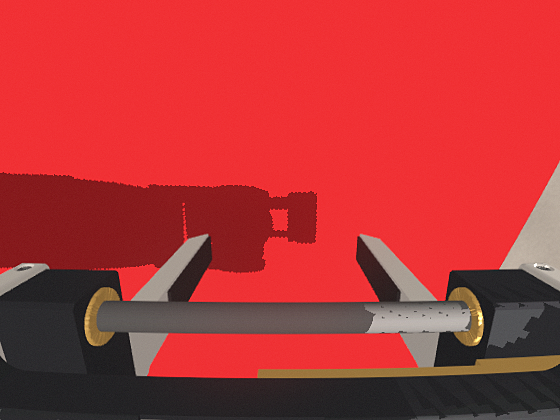

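Candidates for the block plate: the silver plate with a dark square block at scene (373,222) / side (251,295). Also in view are the silver plate with a round brown can at scene (144,207) / side (351,182), and turquoise look-alikes at scene (303,195), (371,184) and (444,228). By the description I choose (373,222). Next is a close crop to check it.

```bash
python3 - <<'E'
from h import *
s=np.load('scene0.npy')[:,:,::-1]; d=np.load('side0.npy')[:,:,::-1]
a=cv2.resize(s[195:245,335:410],(450,300),interpolation=cv2.INTER_CUBIC)
b=cv2.resize(d[270:325,215:290],(409,300),interpolation=cv2.INTER_CUBIC)[:, :350]
c=cv2.resize(d[175:245,245:335],(386,300),interpolation=cv2.INTER_CUBIC)
e=cv2.resize(s[185:245,190:285],(414,300)[:2],interpolation=cv2.INTER_CUBIC)
cv2.imwrite('pics/crop.png',np.vstack([np.hstack([a,b]),np.hstack([c,e])]))
E
```

```text
(no output)
```

View pics/crop.png

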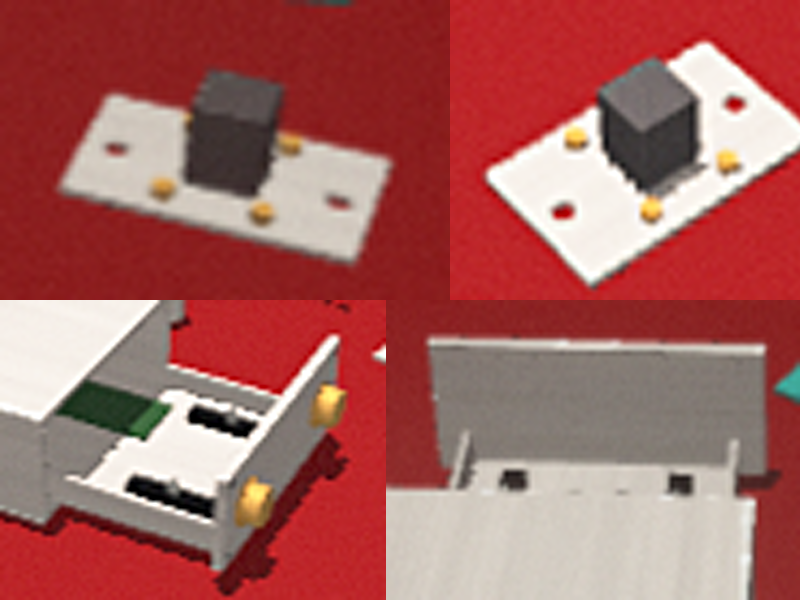

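The crop confirms it: a dark square block on a silver plate, with holes far out near the ends. Now the measurements.

```bash
cat >> h.py <<'E'
def rays(m,px):
    K=np.array([[m['fx'],0,m['cx']],[0,m['fy'],m['cy']],[0,0,1]])
    u=cv2.undistortPoints(np.array(px,float).reshape(-1,1,2),K,np.array([m['k1'],0,0,0.])).reshape(-1,2)
    d=np.c_[u,np.ones(len(u))]@m['R']; return -m['R'].T@m['t'],d
def onplane(m,px,z):
    c,d=rays(m,px); return c+d*((z-c[2])/d[:,2])[:,None]
def proj(m,X):
    c=np.atleast_2d(X)@m['R'].T+m['t']; s=c[:,:2]/c[:,2:]; r2=(s**2).sum(1,keepdims=True); s=s*(1+m['k1']*r2)
    return s*[m['fx'],m['fy']]+[m['cx'],m['cy']]
def notred(im):
    h=cv2.cvtColor(im,cv2.COLOR_RGB2HSV); return ((h[:,:,1]<90)).astype(np.uint8)
E
python3 - <<'E'
from h import *
for n,c in [('scene',(360,225)),('side',(240,310)),('scene',(225,255)),('side',(205,190)),('scene',(130,210)),('side',(340,185))]:
    im=np.load(n+'0.npy'); m=ctrl.camera_model(n)
    k,l,st,ce=cv2.connectedComponentsWithStats(notred(im)&(im[:,:,0]>100).astype(np.uint8),connectivity=4)
    i=l[c[1],c[0]]
    cs=max(cv2.findContours((l==i).astype(np.uint8),0,1)[0],key=cv2.contourArea)
    hull=cv2.convexHull(cs).reshape(-1,2)
    z=.004 if st[i,4]<3000 else .092
    W=onplane(m,hull,z)[:,:2]*1000
    r=cv2.minAreaRect(W.astype(np.float32)); print(n,c,i,st[i],np.round(r[0],1),np.round(r[1],1),round(r[2],1))
    if z>.01: print(cv2.approxPolyDP(hull.reshape(-1,1,2),3,True).reshape(-1,2).tolist())
E
```

```text
scene (360, 225) 0 [     0      0    560    420 177518] [-849.  -379.7] [3955.2 4555.6] 8.7
[[559, 67], [559, 419], [0, 419], [0, 0], [502, 0]]
side (240, 310) 659 [ 222  278   60   45 1116] [438.5 321. ] [130.4  90.5] 75.1
scene (225, 255) 178 [  162   192   115   141 12656] [700.3  -3.7] [451.  204.2] 6.5
[[276, 194], [266, 332], [169, 329], [162, 294], [200, 192]]
side (205, 190) 506 [ 189  155  135   83 5940] [639.2   1.9] [417.9 372.2] 7.3
[[323, 183], [320, 205], [297, 237], [193, 206], [189, 186], [191, 180], [223, 155], [287, 160]]
scene (130, 210) 189 [117 199  55  22 608] [ 461.1 -305.1] [131.7  83.8] 86.6
side (340, 185) 512 [332 175  37  21 348] [ 457.9 -302.1] [136.5  82.8] 86.3
```

```bash
python3 - <<'E'
from h import *
m=ctrl.camera_model('wrist'); o=ctrl.get_obs()
c=-m['R'].T@m['t']
from scipy.spatial.transform import Rotation as Ro
R=Ro.from_euler('xyz',o['eef_rot']).as_matrix()
print(R.T@(c-o['ee_pos']), R.T@m['R'].T, R)
sc=ctrl.camera_model('scene'); sd=ctrl.camera_model('side')
print('rear bottom',onplane(sc,[[266,332],[169,329]],0))
# scene: front plate top edge ends (crop offsets): 
f=95/414.; 
print('front top', onplane(sc,[[190+46*f,185+42*.2],[190+378*f,185+47*.2]],.088))
g=90/386.
print('side front top',onplane(sd,[[245+338*g,175+40*.2333],[245+222*g,175+482*.2333-300*.2333]],.088))
print('side knobs', onplane(sd,[[245+330*g,175+107*.2333],[245+255*g,175+203*.2333]],.055))
E
```

```text
[ 0.07165718 -0.00051338 -0.15670292] [[ 2.51809732e-04 -9.69703168e-01 -2.44286109e-01]
 [ 9.99999955e-01  2.04997059e-04  2.17054599e-04]
 [-1.60400598e-04 -2.44286153e-01  9.69703176e-01]] [[ 9.35970060e-01  3.52079516e-01 -2.48784481e-04]
 [ 3.52079599e-01 -9.35969699e-01  8.24060364e-04]
 [ 5.72800389e-05 -8.58887768e-04 -9.99999630e-01]]
rear bottom [[ 0.83466178  0.10506886  0.        ]
 [ 0.85713123 -0.08704886  0.        ]]
front top [[ 0.48799422 -0.12556705  0.088     ]
 [ 0.46280906  0.06898725  0.088     ]]
side front top [[ 0.47821229 -0.12373819  0.088     ]
 [ 0.45939506  0.07135133  0.088     ]]
side knobs [[ 0.46252162 -0.0874244   0.055     ]
 [ 0.45028479  0.04121337  0.055     ]]
```

```bash
python3 -m creep '{"xyz":[[48.7,-31.3,-4],[48.7,-31.3,-4],[48.7,-31.3,-4],[48.7,-31.3,-4],[48.7,-31.3,-4]],"spin":[0,0,0,0,0]}' 94 20
python3 -m creep '{"xyz":[[48.7,-31.3,-4],[48.7,-31.3,-4],[48.7,-31.3,-4],[48.7,-31.3,-4],[48.7,-31.3,-4]],"spin":[0,0,0,0,0]}'
python3 -m creep '{"xyz":[[0,0,0],[0,0,0],[0,0,0],[0,0,0],[0,0,0]],"spin":[-0.18,-0.18,-0.18,-0.18,-0.18]}'
python3 -m creep '{"xyz":[[0,0,0],[0,0,0],[0,0,0],[0,0,0],[0,0,0]],"spin":[-0.18,-0.18,-0.18,-0.18,-0.18]}'
python3 -m creep '{"xyz":[[0,0,0],[0,0,0],[0,0,0],[0,0,0],[0,0,0]],"spin":[-0.18,-0.18,-0.18,-0.18,-0.18]}'
python3 -m creep '{"xyz":[[0,0,0],[0,0,0]],"spin":[-0.18,0]}'
python3 - <<'E'
from h import *
import pickle
m=ctrl.camera_model('wrist'); pickle.dump(m,open('w1.pkl','wb'));np.save('w1.npy',save('wrist','w1')); print(ctrl.get_obs())
E
```

```text
time_s: 0.78
ee_pos: [0.3672, -0.2809, 0.2476]
eef_rot: [3.142, -0.0, 0.36]
force: [0.8, -0.0, -0.1]
grip_width: 0.0939
time_s: 1.4
ee_pos: [0.5401, -0.0486, 0.2675]
eef_rot: [3.142, 0.0, 0.36]
force: [0.2, -1.1, -0.1]
grip_width: 0.0943
time_s: 2.02
ee_pos: [0.5391, -0.0503, 0.2672]
eef_rot: [-3.141, 0.0, 1.266]
force: [-0.1, 0.4, -0.5]
grip_width: 0.0941
time_s: 2.65
ee_pos: [0.5392, -0.0503, 0.2672]
eef_rot: [-3.141, -0.0, 2.166]
force: [-1.2, -0.4, 0.7]
grip_width: 0.0938
time_s: 3.28
ee_pos: [0.5392, -0.0503, 0.2672]
eef_rot: [3.142, -0.001, 3.066]
force: [0.2, 0.7, -0.5]
grip_width: 0.0938
time_s: 3.52
ee_pos: [0.5392, -0.0503, 0.2673]
eef_rot: [3.141, -0.0, -3.044]
force: [0.1, 0.8, -0.5]
grip_width: 0.0944
{'time_s': 3.575, 'qpos': array([-1.60738981e-01,  2.53137216e-01,  1.48751208e+00, -1.03513685e-05,
        1.40126742e+00, -1.82571546e+00]), 'joint_vel': array([ 9.63058507e-04, -3.91310331e-04, -1.13054078e-03, -1.66950659e-03,
        5.77417564e-05,  2.35706322e-02]), 'tau': array([-4.78183560e-03, -5.12864470e+01, -3.61322629e+01, -3.81601439e-02,
        6.79153064e-02, -8.26096851e-01]), 'ee_pos': array([ 0.53919622, -0.05034868,  0.2672907 ]), 'eef_rot': array([ 3.14152081e+00, -3.16165204e-04, -3.04741074e+00]), 'force': array([0.60488411, 0.15239496, 0.40248168]), 'moment': array([ 0.04894918, -0.16385729,  0.00277324]), 'grip_width': 0.09401567770608807}
```

View pics/w1.png

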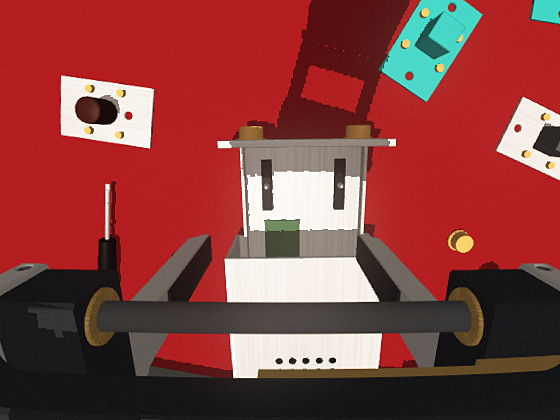

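The wrist picture shows the drawer open, with the front plate's edge at row ~143, pins at about (266,186) and (340,186) on the black rails, and the block plate at the right edge (530,135). I'll zoom in on the pins.

```bash
python3 - <<'E'
from h import *
w=np.load('w1.npy')[:,:,::-1]
cv2.imwrite('pics/w1c.png',cv2.resize(w[125:275,205:405],(800,600),interpolation=cv2.INTER_CUBIC))
E
```

```text
(no output)
```

View pics/w1c.png

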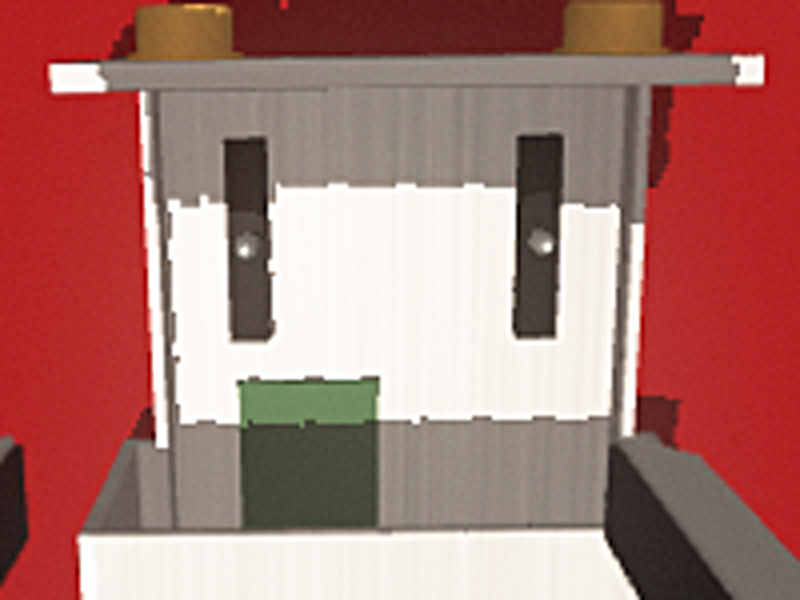

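```bash
python3 - <<'E'
from h import *
import pickle
m=pickle.load(open('w1.pkl','rb'))
c=lambda P:[[205+(x+.5)/4-.5,125+(y+.5)/4-.5] for x,y in P]
np.set_printoptions(precision=4,suppress=True)
p=onplane(m,c([(247,245),(541,241)]),.036); print('pins',p, np.linalg.norm(p[0]-p[1]), 'mid',p.mean(0), 'yaw',np.arctan2(*( (p[1]-p[0])[[0,1]]*[-1,1])))
L=onplane(m,c([(223,138),(266,136),(273,340),(230,341)]),.024);Rr=onplane(m,c([(517,136),(562,134),(556,338),(513,339)]),.024)
print('rails',L.mean(0),Rr.mean(0),(L.mean(0)+Rr.mean(0))/2, np.linalg.norm(L.mean(0)-Rr.mean(0)))
d=L[:2].mean(0)-L[2:].mean(0);d2=Rr[:2].mean(0)-Rr[2:].mean(0);print(np.linalg.norm(d),np.arctan2(-d[1],-d[0]),np.arctan2(-d2[1],-d2[0]))
f=onplane(m,c([(50,66),(763,57)]),.088);print('front top outer',f,f.mean(0),np.linalg.norm(f[0]-f[1]),np.arctan2(-(f[1]-f[0])[0],(f[1]-f[0])[1]))
h=onplane(m,c([(80,537),(610,531)]),.092);print('housing front',h)
# block plate visible holes
E
```

```text
pins [[ 0.5372 -0.0727  0.036 ]
 [ 0.5263  0.0242  0.036 ]] 0.09750246920130447 mid [ 0.5317 -0.0242  0.036 ] yaw 0.11164595314635602
rails [ 0.5378 -0.0729  0.024 ] [0.5274 0.0253 0.024 ] [ 0.5326 -0.0238  0.024 ] 0.09874351706459769
0.07023579173952182 0.11790389464330298 0.11707439158590986
front top outer [[ 0.4832 -0.1293  0.088 ]
 [ 0.4611  0.068   0.088 ]] [ 0.4721 -0.0306  0.088 ] 0.19853566324431587 0.11153672349368302
housing front [[ 0.6214 -0.1133  0.092 ]
 [ 0.6039  0.0463  0.092 ]]
```

```bash
python3 -m creep '{"xyz":[[9.2,54,0],[9.2,54,0],[9.2,54,0],[9.2,54,0],[9.2,54,0]],"spin":[0,0,0,0,0]}'
python3 -m creep '{"xyz":[[9.2,54,0],[9.2,54,0],[0,0,0],[0,0,0],[0,0,0]],"spin":[0,0,0.18,0.18,0]}'
python3 - <<'E'
from h import *
import pickle
m=ctrl.camera_model('wrist'); pickle.dump(m,open('w2.pkl','wb'));im=save('wrist','w2');np.save('w2.npy',im); print(ctrl.get_obs()['qpos'])
p=proj(m,[.4385,.321,.004])[0]; print(p)
E
```

```text
time_s: 4.2
ee_pos: [0.4663, 0.2154, 0.2675]
eef_rot: [3.142, 0.0, -3.048]
force: [1.0, -0.1, 0.4]
grip_width: 0.0942
time_s: 4.82
ee_pos: [0.438, 0.3196, 0.2673]
eef_rot: [-3.141, -0.0, 2.878]
force: [0.3, -0.5, 0.9]
grip_width: 0.0942
[ 5.62544045e-01  2.54470507e-01  1.48559273e+00  1.06654404e-05
  1.40164883e+00 -7.47822817e-01]
[283.93316176 185.2305003 ]
```

View pics/w2.png

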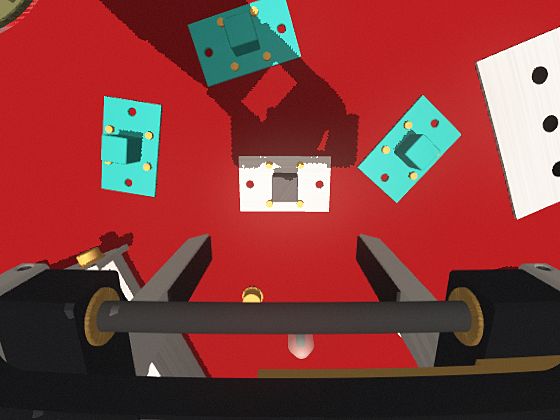

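The target plate is centred, with holes at (250,184) and (319,184). The loose knob is at (252,295) and the valve at (300,345). I'll refine the hole positions.

```bash
python3 - <<'E'
from h import *
import pickle
m=pickle.load(open('w2.pkl','rb')); im=np.load('w2.npy'); np.set_printoptions(precision=4,suppress=True)
h=cv2.cvtColor(im,cv2.COLOR_RGB2HSV); red=(h[:,:,1]>110)&((h[:,:,0]<8)|(h[:,:,0]>172))
H=[]
for cx in (250,319):
    sub=red[176:193,cx-8:cx+9].astype(np.uint8); mm=cv2.moments(sub,True); H.append([cx-8+mm['m10']/mm['m00'],176+mm['m01']/mm['m00']]); print(H[-1],mm['m00'])
p=onplane(m,H,.003); print(p,p.mean(0),np.linalg.norm(p[0]-p[1]))
d=p[1]-p[0]; print('long axis ang',np.arctan2(d[1],d[0]))
k,l,st,ce=cv2.connectedComponentsWithStats((h[:,:,1]<60).astype(np.uint8)); i=l[200,260]; print(st[i])
cs=max(cv2.findContours((l==i).astype(np.uint8),0,1)[0],key=cv2.contourArea)
W=onplane(m,cv2.convexHull(cs).reshape(-1,2),.004)[:,:2]*1000
print(cv2.minAreaRect(W.astype(np.float32)))
print('knob',onplane(m,[[252,295]],.02),'valve',onplane(m,[[300,340]],.07))
cv2.imwrite('pics/w2c.png',cv2.resize(im[145:225,230:340,::-1],(770,560),interpolation=cv2.INTER_CUBIC))
E
```

```text
[249.6904761904762, 183.61904761904762] 42.0
[318.92857142857144, 183.8095238095238] 42.0
[[0.4236 0.2741 0.003 ]
 [0.4497 0.3701 0.003 ]] [0.4367 0.3221 0.003 ] 0.0994882698260131
long axis ang 1.3044407612306346
[ 239  156   92   56 4646]
((436.99346923828125, 321.8956298828125), (129.75303649902344, 79.71560668945312), 74.89392852783203)
knob [[0.5865 0.2306 0.02  ]] valve [[0.6454 0.2885 0.07  ]]
```

View pics/w2c.png

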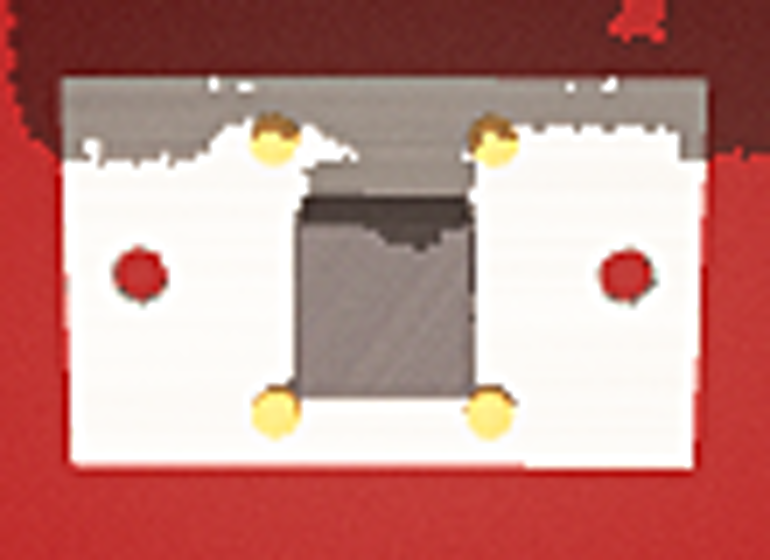

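```bash
python3 -m creep '{"xyz":[[1.6,2,20],[0,0,50],[0,0,50],[0,0,50],[0,0,40]],"spin":[0,0,0,0,0]}'
python3 -m creep '{"xyz":[[0,0,14],[0,0,6],[0,0,0]],"spin":[0,0,0]}'
python3 -m creep '{"xyz":[[0,0,0],[0,0,0],[0,0,0],[0,0,0],[0,0,0]],"spin":[0,0,0,0,0]}' 0 30
python3 -m creep '{"xyz":[[0,0,0],[0,0,0],[0,0,0]],"spin":[0,0,0]}'
```

```text
time_s: 5.5
ee_pos: [0.4368, 0.3214, 0.0556]
eef_rot: [-3.141, -0.001, 2.882]
force: [-0.2, 0.5, -0.3]
grip_width: 0.094
time_s: 5.88
ee_pos: [0.4376, 0.3221, 0.0385]
eef_rot: [3.141, 0.001, 2.88]
force: [-0.1, -0.5, -0.0]
grip_width: 0.0941
time_s: 6.5
ee_pos: [0.4371, 0.3219, 0.0375]
eef_rot: [3.142, 0.0, 2.88]
force: [0.3, 0.6, 0.2]
grip_width: 0.0476
time_s: 6.88
ee_pos: [0.437, 0.3218, 0.0374]
eef_rot: [-3.141, -0.0, 2.88]
force: [-1.0, -0.9, 1.0]
grip_width: 0.0337
```

```bash
python3 -m creep '{"xyz":[[0,0,-10],[0,0,-30],[0,0,-50],[0,0,-50],[0,0,0]],"spin":[0,0,0,0,0]}'
python3 - <<'E'
from h import *
import pickle
m=ctrl.camera_model('wrist'); o=ctrl.get_obs();pickle.dump((m,o),open('w3.pkl','wb'));im=save('wrist','w3');np.save('w3.npy',im); print(o['ee_pos'],o['eef_rot'],o['force'],o['grip_width'])
E
```

```text
time_s: 7.5
ee_pos: [0.4381, 0.3226, 0.1813]
eef_rot: [3.137, 0.004, 2.88]
force: [0.1, 0.4, -4.7]
grip_width: 0.0343
[0.43812114 0.3226456  0.18133987] [3.13658147 0.00445397 2.8799089 ] [ 0.1329556   0.36813556 -4.71041165] 0.03431797532218268
```

View pics/w3.png

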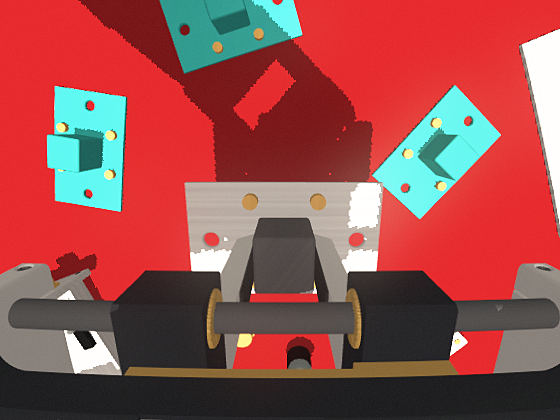

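The plate is held level, with its holes visible at (211,240) and (357,240). I'll get its pose in the hand.

```bash
python3 - <<'E'
from h import *
import pickle
m,o=pickle.load(open('w3.pkl','rb')); im=np.load('w3.npy'); np.set_printoptions(precision=4,suppress=True)
from scipy.spatial.transform import Rotation as Ro
R=Ro.from_euler('xyz',o['eef_rot']).as_matrix()
h=cv2.cvtColor(im,cv2.COLOR_RGB2HSV); red=(h[:,:,1]>90)&((h[:,:,0]<8)|(h[:,:,0]>172))
H=[]
for cx in (211,357):
    sub=red[230:251,cx-11:cx+12].astype(np.uint8); mm=cv2.moments(sub,True); H.append([cx-11+mm['m10']/mm['m00'],230+mm['m01']/mm['m00']]); print(H[-1],mm['m00'])
c,d=rays(m,H); c2=R.T@(c-o['ee_pos']); d2=d@R
for z in (.0335,.0355,.0375):
    p=c2+d2*((z-c2[2])/d2[:,2])[:,None]; print(p[:,:2],p.mean(0),np.linalg.norm(p[0]-p[1]))
e=p[1]-p[0]; print('ang vs tool -y?',e, np.arctan2(e[0],abs(e[1])))
cv2.imwrite('pics/w3c.png',cv2.resize(im[175:275,180:390,::-1],(798,380),interpolation=cv2.INTER_CUBIC))
E
```

```text
[211.1757575757576, 238.9090909090909] 165.0
[355.8682634730539, 239.17365269461078] 167.0
[[ 0.0014 -0.0484]
 [ 0.0012  0.0503]] [0.0013 0.001  0.0335] 0.0987261242703782
[[ 0.0007 -0.0489]
 [ 0.0005  0.0509]] [0.0006 0.001  0.0355] 0.09976418983340159
[[-0.0001 -0.0494]
 [-0.0002  0.0514]] [-0.0001  0.001   0.0375] 0.10080225539642498
ang vs tool -y? [-0.0002  0.1008  0.    ] -0.0017276082243306244
```

View pics/w3c.png

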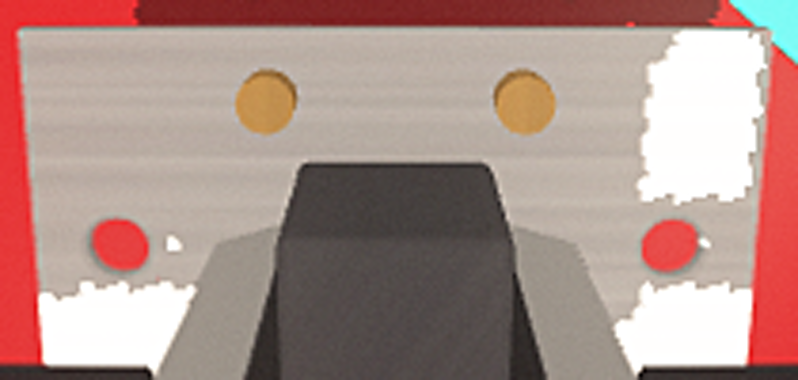

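```bash
python3 -m creep '{"xyz":[[0,0,0],[0,0,0],[0,0,0],[-4,-25,0],[-8,-50,0]],"spin":[-0.125,-0.125,-0.126,0,0]}'
python3 -m creep '{"xyz":[[-8,-50,0],[-8,-50,0],[-8,-50,0],[-8,-50,0],[-6,-40,0]],"spin":[0,0,0,0,0]}'
python3 -m creep '{"xyz":[[-4,-30,0],[0,-10,0],[0,0,0],[0,0,0]],"spin":[0,0,0,0]}'
python3 - <<'E'
from h import *
for i in range(4): o=ctrl.get_obs(); 
print(o)
E
```

```text
time_s: 8.18
ee_pos: [0.4566, 0.2484, 0.1752]
eef_rot: [-3.141, -0.003, -3.025]
force: [1.2, -0.6, -3.7]
grip_width: 0.0336
time_s: 8.8
ee_pos: [0.522, 0.0128, 0.1754]
eef_rot: [3.141, -0.003, -3.028]
force: [0.5, 1.2, -5.2]
grip_width: 0.0335
time_s: 9.3
ee_pos: [0.5308, -0.0237, 0.177]
eef_rot: [3.141, -0.001, -3.026]
force: [0.1, -0.3, -4.7]
grip_width: 0.0337
{'time_s': 9.3, 'qpos': array([-1.13614526e-01,  3.06346578e-01,  1.63461073e+00,  2.41902374e-04,
        1.20152368e+00, -1.79961556e+00]), 'joint_vel': array([ 4.73223888e-03, -6.42013115e-03, -4.18007120e-03, -3.07106671e-04,
       -6.79898548e-05, -9.24531317e-04]), 'tau': array([-6.80922121e-01, -5.37927353e+01, -3.52366984e+01, -5.29810425e-02,
        6.66194153e-02, -2.97635270e-03]), 'ee_pos': array([ 0.5308405 , -0.02367809,  0.17699521]), 'eef_rot': array([ 3.14117151e+00, -8.14032217e-04, -3.02647519e+00]), 'force': array([ 0.12423544, -0.26746946, -4.73329606]), 'moment': array([ 0.12945861, -0.15872468, -0.01390485]), 'grip_width': 0.03368637201688717}
```

```bash
python3 -m creep '{"xyz":[[-1,0,15],[0,0,30],[0,0,25],[0,0,15],[0,0,7]],"spin":[0,0,0,0,0]}'
python3 -m creep '{"xyz":[[0,0,2],[0,0,0],[0,0,0]],"spin":[0,0,0]}'
python3 - <<'E'
from h import *
import pickle
o=ctrl.get_obs();m=ctrl.camera_model('wrist');im=save('wrist','w4');pickle.dump((m,o),open('w4.pkl','wb'));np.save('w4.npy',im); print(o['ee_pos'],o['eef_rot'],o['force'])
cv2.imwrite('pics/w4c.png',cv2.resize(im[165:275,170:400,::-1],(800,382),interpolation=cv2.INTER_CUBIC))
E
```

```text
time_s: 9.93
ee_pos: [0.532, -0.0242, 0.0846]
eef_rot: [3.141, -0.001, -3.027]
force: [-0.2, -0.4, -4.5]
grip_width: 0.0338
time_s: 10.3
ee_pos: [0.5325, -0.0246, 0.084]
eef_rot: [-3.141, 0.001, -3.027]
force: [0.1, 0.5, -3.6]
grip_width: 0.034
[ 0.53246932 -0.02457215  0.08404001] [-3.14138496e+00  1.03241027e-03 -3.02740111e+00] [ 0.12295699  0.50741625 -3.58906972]
```

View pics/w4c.png

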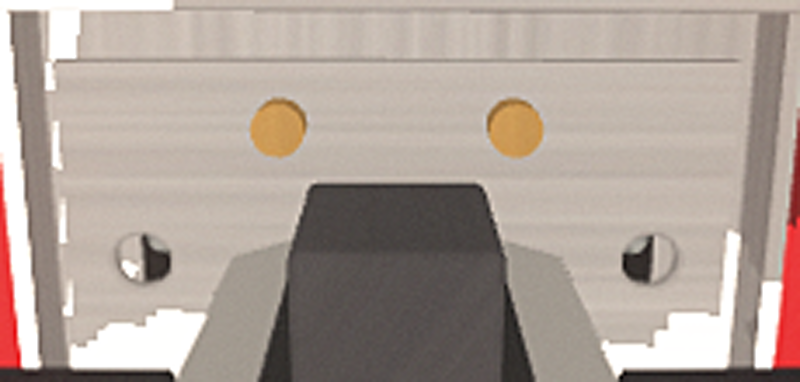

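The rail edges show symmetrically through both holes, so the sideways alignment is good. I'll go lower to see the pin tips.

```bash
python3 -m creep '{"xyz":[[0,0,3],[0,0,3],[0,0,0],[0,0,0]],"spin":[0,0,0,0]}'
python3 - <<'E'
from h import *
import pickle
o=ctrl.get_obs();m=ctrl.camera_model('wrist');im=save('wrist','w5');pickle.dump((m,o),open('w5.pkl','wb'));np.save('w5.npy',im); print(o['ee_pos'],o['eef_rot'],o['force'])
a=im[225:255,190:235,::-1];b=im[225:255,335:380,::-1]
cv2.imwrite('pics/w5c.png',cv2.resize(np.hstack([a,b]),(800,267),interpolation=cv2.INTER_CUBIC))
E
```

```text
time_s: 10.85
ee_pos: [0.5322, -0.0246, 0.0774]
eef_rot: [-3.142, -0.0, -3.027]
force: [0.0, 0.1, -4.5]
grip_width: 0.0338
[ 0.53218485 -0.02455296  0.07744526] [-3.14158156e+00 -1.51395662e-05 -3.02734129e+00] [ 0.03491318  0.05660761 -4.49619174]
```

View pics/w5c.png

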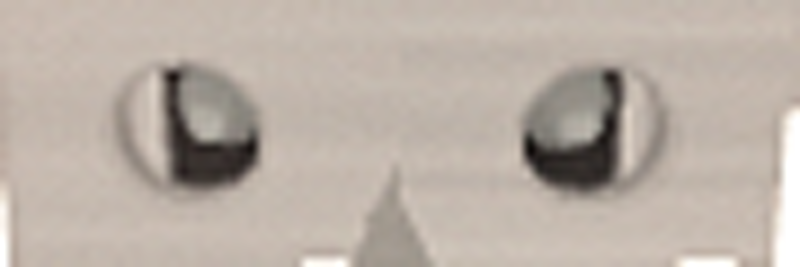

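```bash
python3 - <<'E'
from h import *
import pickle
m,o=pickle.load(open('w5.pkl','rb')); im=np.load('w5.npy')
from scipy.spatial.transform import Rotation as Ro
R=Ro.from_euler('xyz',o['eef_rot']).as_matrix(); T=o['ee_pos']
a=np.linspace(0,2*np.pi,60)
S=16
def draw(dx,dy):
    crops=[]
    big=[cv2.resize(im[225:255,x:x+45,::-1],None,fx=S/2,fy=S/2,interpolation=cv2.INTER_CUBIC) for x in (190,335)]
    for i,(sy,x0) in enumerate(((-.05,190),(.05,335))):
        for r,z,dd,col in ((.0055,.0335,0,(255,0,0)),(.0055,.0375,0,(255,128,0)),(.0015,T[2]-.038,1,(0,255,0)),(.004,T[2]-.032,1,(0,0,255))):
            P=np.c_[.0003+r*np.cos(a)+dd*dx, sy+.0006+r*np.sin(a)+dd*dy, np.full(60,z)]@R.T+T
            p=(proj(m,P)-[x0,225]+.5)*S/2-.5
            cv2.polylines(big[i],[p.astype(np.int32)],True,col,1)
    return np.hstack(big)
cv2.imwrite('pics/w5d.png',draw(0,0))
E
```

```text
(no output)
```

View pics/w5d.png

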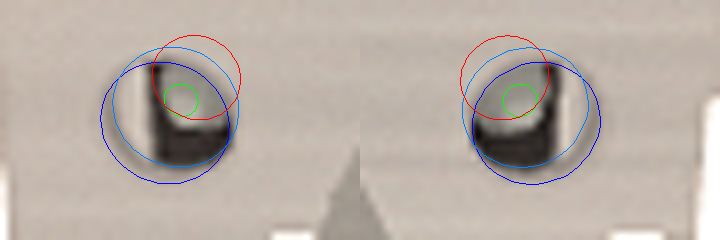

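Overlaying the aligned case shows the pins ~0.7 mm further toward +x than the hole centres, with the sideways alignment within 0.3 mm. I'll correct for that and descend.

```bash
python3 -m creep '{"xyz":[[-0.7,0,0],[0,0,3],[0,0,3],[0,0,3],[0,0,0]],"spin":[0,0,0,0,0]}'
python3 -m creep '{"xyz":[[0,0,3],[0,0,2],[0,0,0]],"spin":[0,0,0]}'
```

```text
time_s: 11.52
ee_pos: [0.5327, -0.0245, 0.0681]
eef_rot: [3.141, -0.001, -3.027]
force: [-0.6, 0.5, -4.7]
grip_width: 0.0337
time_s: 11.9
ee_pos: [0.5328, -0.0245, 0.0633]
eef_rot: [3.142, -0.0, -3.027]
force: [0.1, -0.2, -4.1]
grip_width: 0.0339
```

```bash
python3 -m creep '{"xyz":[[0,0,1.5],[0,0,1],[0,0,0],[0,0,0]],"spin":[0,0,0,0]}'
python3 - <<'E'
from h import *
im=save('wrist','w6')
cv2.imwrite('pics/w6c.png',cv2.resize(im[165:275,170:400,::-1],(800,382),interpolation=cv2.INTER_CUBIC))
E
```

```text
time_s: 12.4
ee_pos: [0.5332, -0.0244, 0.0614]
eef_rot: [-3.141, 0.001, -3.027]
force: [0.7, 1.5, 2.6]
grip_width: 0.0339
```

View pics/w6c.png

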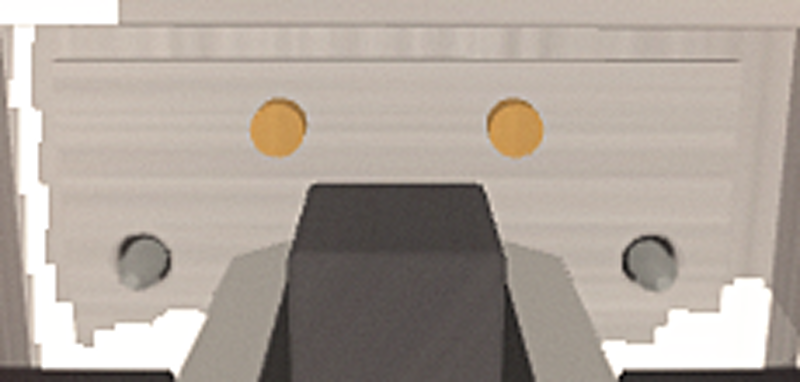

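Both pins stand up through the holes and the force shows seat contact. I'll release, opening only a little, and rise.

```bash
python3 -m creep '{"xyz":[[0,0,0],[0,0,0],[0,0,0],[0,0,0]],"spin":[0,0,0,0]}' 50
python3 -m creep '{"xyz":[[0,0,-5],[0,0,-20],[0,0,-40],[0,0,-50],[0,0,-35]],"spin":[0,0,0,0,0]}'
python3 -m creep '{"xyz":[[0,0,0],[0,0,0]],"spin":[0,0]}'
python3 - <<'E'
from h import *
import pickle
m=ctrl.camera_model('wrist');im=save('wrist','w7');save('side','s7');pickle.dump(m,open('w7.pkl','wb'));np.save('w7.npy',im)
E
```

```text
time_s: 12.95
ee_pos: [0.5328, -0.0245, 0.0609]
eef_rot: [3.142, -0.0, -3.027]
force: [0.3, 1.0, 1.0]
grip_width: 0.05
time_s: 13.58
ee_pos: [0.5331, -0.0245, 0.2136]
eef_rot: [-3.141, 0.002, -3.027]
force: [-0.2, -0.9, -0.5]
grip_width: 0.05
time_s: 13.82
ee_pos: [0.5325, -0.0244, 0.2101]
eef_rot: [3.141, -0.001, -3.027]
force: [-0.6, -0.1, 0.3]
grip_width: 0.0498
```

View pics/w7.png

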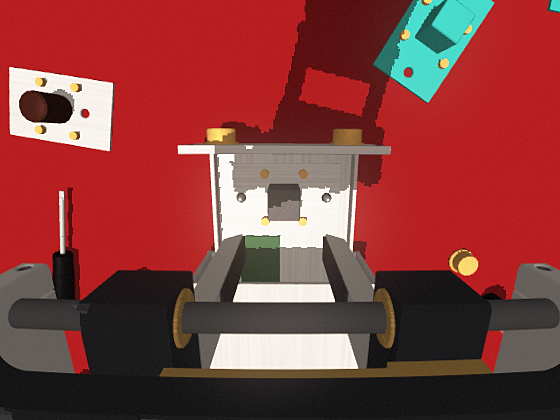

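View pics/s7.png

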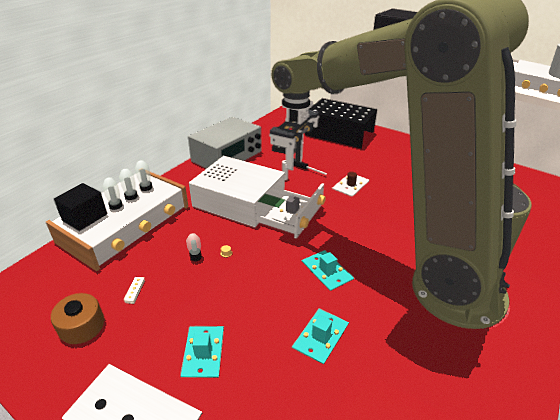

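The plate lies flat on both pins, released. Next I close the fingers, go in front of the drawer and descend.

```bash
python3 -m creep '{"xyz":[[25,0,0],[40,0,0],[30,0,0],[12,0,0],[0,0,0]],"spin":[0,0,0,0,0]}' 0
python3 -m creep '{"xyz":[[0,0,30],[0,0,50],[0,0,50],[0,0,25],[0,0,0]],"spin":[0,0,0,0,0]}'
python3 - <<'E'
from h import *
im=save('wrist','w8');save('side','s8')
E
```

```text
time_s: 14.55
ee_pos: [0.4267, -0.0367, 0.2109]
eef_rot: [3.142, 0.0, -3.028]
force: [-0.4, 0.5, -0.4]
grip_width: 0.0033
time_s: 15.18
ee_pos: [0.4263, -0.0365, 0.0544]
eef_rot: [3.14, -0.004, -3.027]
force: [-0.4, 0.7, 0.5]
grip_width: 0.0006
```

View pics/w8.png

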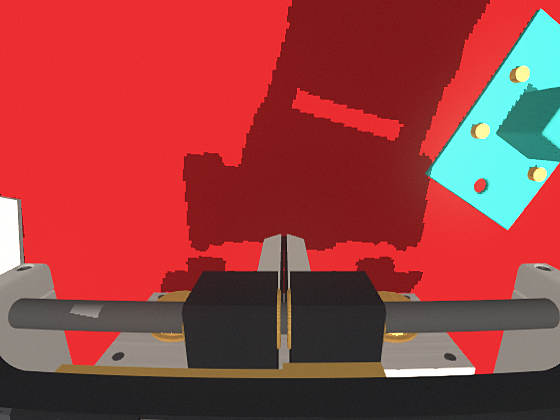

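View pics/s8.png

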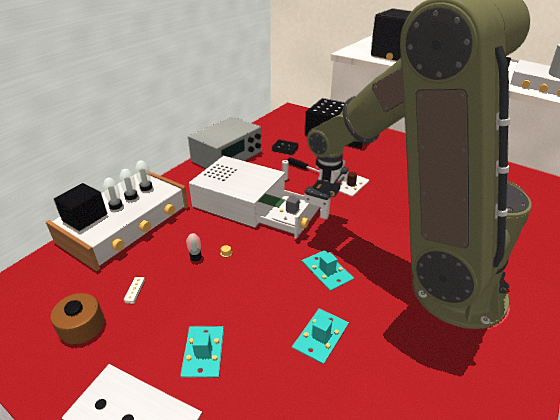

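Fingers are closed, centred in front of the plate and clear of the turquoise part. Now I push.

```bash
python3 -m creep '{"xyz":[[-15,0,0],[-13,0,0],[-5,0,0],[-5,0,0],[-5,0,0]],"spin":[0,0,0,0,0]}'
python3 -m creep '{"xyz":[[-10,0,0],[-10,0,0],[-10,0,0],[-10,0,0],[-10,0,0]],"spin":[0,0,0,0,0]}'
python3 -m creep '{"xyz":[[-10,0,0],[-10,0,0],[-10,0,0],[-10,0,0],[-10,0,0]],"spin":[0,0,0,0,0]}'
python3 - <<'E'
from h import *
im=save('side','s9')
cv2.imwrite('pics/s9c.png',cv2.resize(im[140:250,180:340,::-1],(800,550),interpolation=cv2.INTER_CUBIC))
E
```

```text
time_s: 15.9
ee_pos: [0.4694, -0.0317, 0.056]
eef_rot: [3.142, -0.0, -3.027]
force: [-1.3, 0.1, 1.0]
grip_width: 0.0004
time_s: 16.52
ee_pos: [0.5196, -0.026, 0.0559]
eef_rot: [-3.142, -0.0, -3.027]
force: [-1.7, -1.2, 0.3]
grip_width: 0.0004
time_s: 17.15
ee_pos: [0.5693, -0.0203, 0.0559]
eef_rot: [3.142, -0.0, -3.027]
force: [-1.6, -1.8, -0.4]
grip_width: 0.0002
```

View pics/s9c.png

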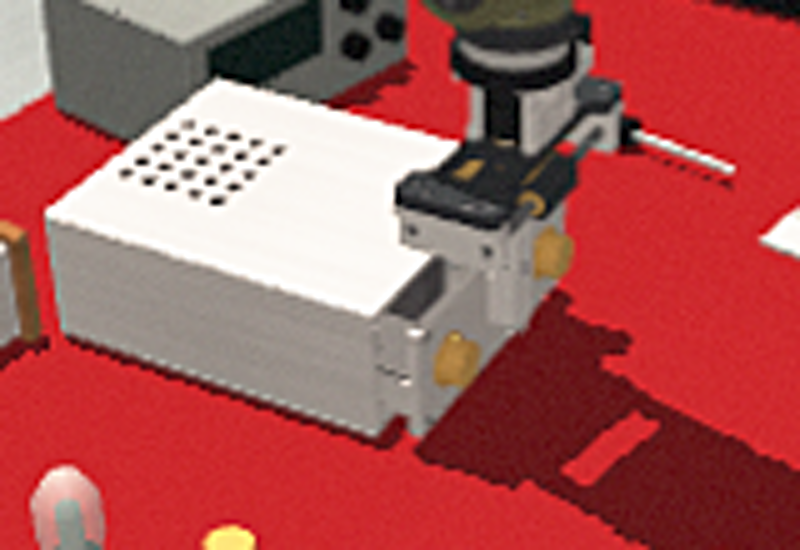

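About 25–30 mm remain.

```bash
python3 -m creep '{"xyz":[[-6,0,0],[-6,0,0],[-3,0,0]],"spin":[0,0,0]}'
python3 -m creep '{"xyz":[[-3,0,0],[-3,0,0]],"spin":[0,0]}'
python3 -m creep '{"xyz":[[-3,0,0]],"spin":[0]}'
```

```text
time_s: 17.58
ee_pos: [0.5823, -0.0187, 0.0559]
eef_rot: [3.141, -0.004, -3.027]
force: [-21.8, -2.7, 13.4]
grip_width: 0.0006
time_s: 17.82
ee_pos: [0.5887, -0.018, 0.0559]
eef_rot: [3.141, -0.003, -3.027]
force: [-8.2, -0.6, 3.4]
grip_width: 0.0003
time_s: 17.95
ee_pos: [0.5921, -0.0176, 0.0559]
eef_rot: [3.141, -0.001, -3.027]
force: [-8.9, -0.9, 3.7]
grip_width: 0.0004
```

```bash
python3 - <<'E'
from h import *
im=save('side','s10')
cv2.imwrite('pics/s10c.png',cv2.resize(im[140:250,180:340,::-1],(800,550),interpolation=cv2.INTER_CUBIC))
o=ctrl.get_obs();print(o['force'],o['ee_pos'])
E
```

```text
[-4.25144331 -1.00191033  2.14733292] [ 0.59202712 -0.01760913  0.05587689]
```

View pics/s10c.png

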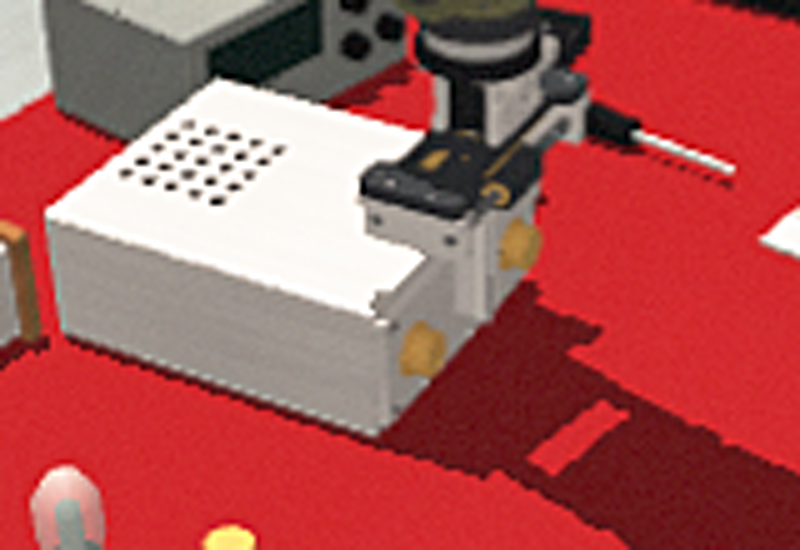

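The drawer looks almost home and the push force is still in the detent range. I'll press on gently.

```bash
python3 -m creep '{"xyz":[[-2,0,0],[0,0,0]],"spin":[0,0]}'
python3 -m creep '{"xyz":[[-2,0,0],[0,0,0]],"spin":[0,0]}'
```

```text
time_s: 18.25
ee_pos: [0.5921, -0.0176, 0.0559]
eef_rot: [3.141, -0.007, -3.027]
force: [-26.4, -2.3, 15.4]
grip_width: 0.0005
time_s: 18.5
ee_pos: [0.5921, -0.0176, 0.0559]
eef_rot: [3.14, -0.012, -3.027]
force: [-47.2, -4.4, 27.8]
grip_width: 0.0003
```

It's at a hard stop. I'll back off and look.

```bash
python3 -m creep '{"xyz":[[4,0,0],[20,0,0],[30,0,0],[20,0,0],[0,0,0]],"spin":[0,0,0,0,0]}'
python3 -m creep '{"xyz":[[0,0,-30],[0,0,-50],[0,0,-60],[0,0,-60],[0,0,0]],"spin":[0,0,0,0,0]}'
python3 - <<'E'
from h import *
import pickle
m=ctrl.camera_model('wrist');im=save('wrist','w11');pickle.dump(m,open('w11.pkl','wb'));np.save('w11.npy',im)
im=save('side','s11');im2=save('scene','c11')
cv2.imwrite('pics/s11c.png',cv2.resize(im[140:250,180:340,::-1],(800,550),interpolation=cv2.INTER_CUBIC))
E
```

```text
time_s: 19.12
ee_pos: [0.5228, -0.0257, 0.0563]
eef_rot: [-3.142, 0.0, -3.028]
force: [0.2, 0.5, 0.2]
grip_width: 0.0005
time_s: 19.75
ee_pos: [0.5252, -0.0256, 0.2608]
eef_rot: [-3.14, 0.009, -3.027]
force: [-0.4, -0.6, -1.6]
grip_width: 0.0009
```

View pics/s11c.png

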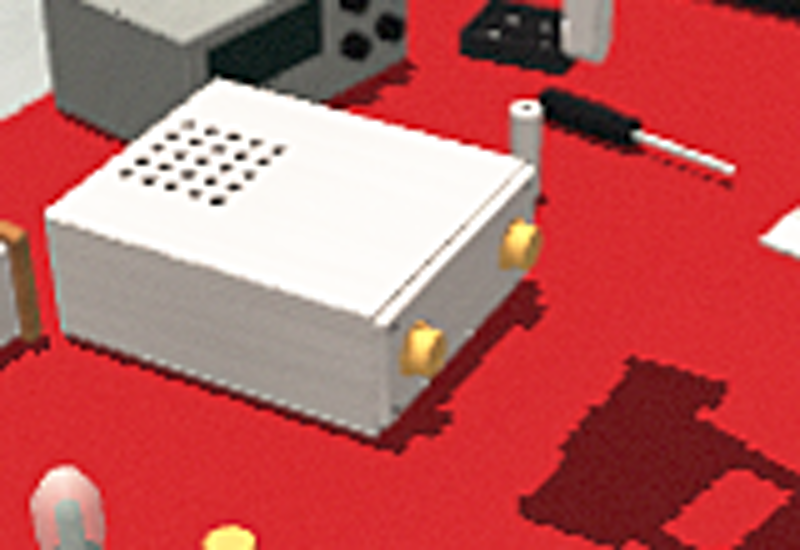

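View pics/w11.png

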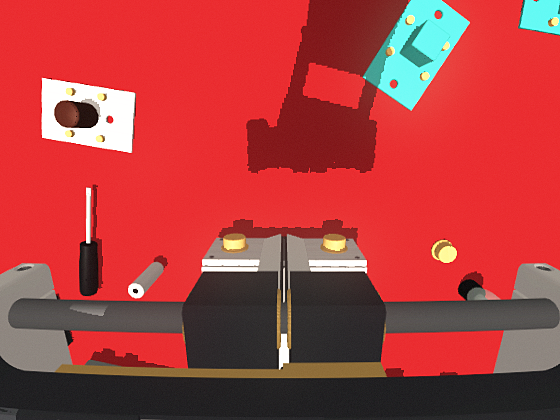

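View pics/c11.png

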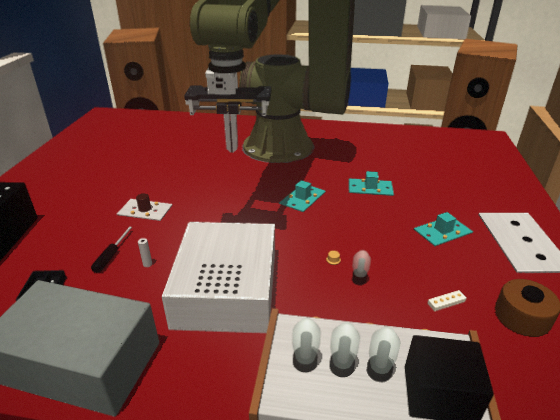

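The drawer looks shut and the other parts appear unmoved. I'll measure the seam in the wrist view to confirm it's fully home.

```bash
python3 - <<'E'
from h import *
import pickle
im=np.load('w11.npy');m=pickle.load(open('w11.pkl','rb'))
cv2.imwrite('pics/w11c.png',cv2.resize(im[225:285,195:275,::-1],(800,600),interpolation=cv2.INTER_CUBIC))
a=onplane(m,[[230,252.],[230,253.]],.088); print(np.linalg.norm(a[0]-a[1]))
np.set_printoptions(precision=1,suppress=True)
for n in ['scene','side']:
    d=np.abs(cv2.imread(f'pics/{"c11" if n=="scene" else "s11"}.png').astype(int)[:,:,::-1]-np.load(n+'0.npy').astype(int)).max(2)
    if n=='scene': print('scene diffs round/driver/spacer/knob/valve/teals',[int((d[y0:y1,x0:x1]>60).sum()) for x0,x1,y0,y1 in [(115,175,190,222),(90,133,225,272),(136,155,235,268),(325,343,248,266),(350,373,247,285),(345,397,170,197),(412,475,210,245)]])
E
```

```text
0.001291669652271685
scene diffs round/driver/spacer/knob/valve/teals [0, 0, 0, 0, 0, 0, 0]
```

View pics/w11c.png

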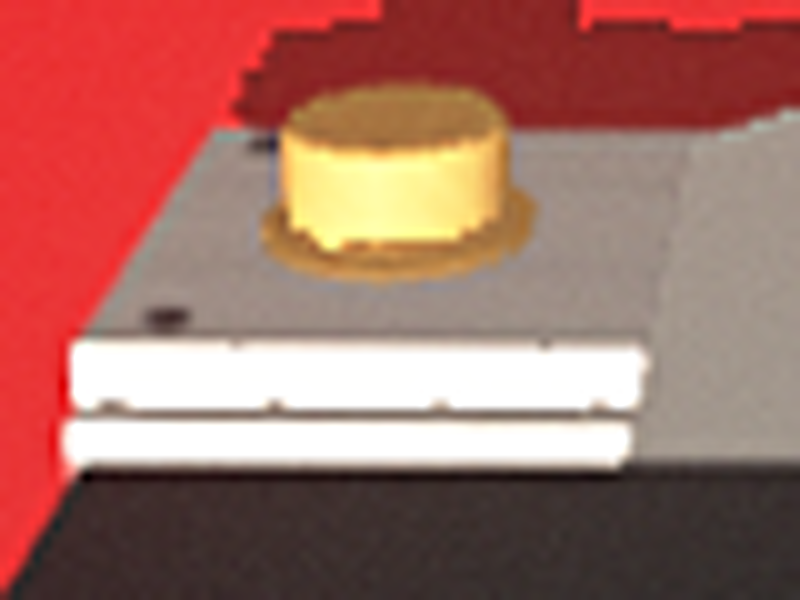

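The seam is under 1 px (~1 mm), so the drawer is home in its detent. The bystander areas are identical to the start. Handing in.

```bash
python3 - <<'E'
from h import *
print(ctrl.get_obs()['time_s'],ctrl.hand_in())
E
```

```text
the job is handed in; nothing more can be done
19.9 None
```

The job is done and handed in at 19.9 s. The block plate is on both pins in the drawer, released, and the drawer is fully home. I gripped the plate by its transformer block, lined its holes up with the pins in the wrist camera, and lowered and released it. I then pushed the drawer in with the closed fingertips.

**Plate:** with the plate lowered, both pins showed up through the end holes, and the tool force changed from the plate's weight to seat contact. After release the wrist picture showed it lying flat. I could not see it again once the drawer was shut.

**Drawer:** it reached a hard stop, and the seam to the housing is under 1 px, about 1 mm. I saw no separate sign of the snap. My last two small pushes to confirm the stop brought the wrist force to about 55 N. That is under the 120 N limit, with only the fingertips pushing.

**Other parts:** the scene picture shows no change at the round plate, valve, loose knob, driver, spacer and two of the three turquoise look-alikes. I did not compare the third, nearest the drawer, number by number, but it looks unmoved. The arm was clear of everything at hand-in.

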